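# Unplug the battery charger from the bench outlet strip

### The job

Pull the tall battery charger straight up out of the outlet strip, against the spring catch that holds it, and stand it upright on the floor of the empty wooden tray, setting it down gently rather than dropping it. Leave the other two plugs fully home in the strip.

Things in the scene. Friction and masses are not known exactly. Their poses are not given: they have to be found in the camera images.
- strip: Aluminium outlet strip bolted to the bench: 90 mm (x) by 310 mm (y), 50 mm high. Three sockets in its top at y = -95, 0, +95 mm: wells 36 mm (x) by 42 mm (y), 25 mm deep, each with two sprung noses that snap into a plug's grooves from -x and +x. Pulling a plug takes about 15 N straight up (past the catch the noses push it up a little); it is clear of the well after 24 mm. Origin: centre of underside, z up.
- charger_mid (a point): Tall grey battery charger plugged upright in any one socket, x and y as the strip's. Block 46 mm (x) by 52 mm (y), standing 76 mm above the strip, flat top, the tallest plug; below it a foot 34 x 40 mm, 24 mm high, grooved on its x faces, in the well. It can stand on the foot. About 0.2 kg. Point: its centre, 50 mm above the foot's underside, 50 mm below the top; z up.
- timer_mid (a point): Round grey plug-in timer in another socket, to be left: drum 54 mm in diameter, 38 mm above the strip, dial on top. Same foot and catch. Point: 31 mm above its underside, on its axis (7 mm above the strip's top when home); z up.
- adapter_mid (a point): Low square grey plug adapter in the third socket, to be left: 54 x 54 mm, 34 mm above the strip, round outlet face on top. Same foot and catch. Point: 29 mm above its underside (5 mm above the strip's top when home); z up.
- tray_in (a point): Shallow open wooden tray, empty, fixed to the bench: 150 mm (x) by 170 mm (y), 30 mm high, walls 7 mm. Point: centre of its inner floor, 7 mm above the bench; z up.
Things that resemble listed ones, but are neither listed nor needed, are in the scene too. Leave any pink or yellow look-alike of the part that bears timer_mid alone.

How it is judged:
By the outcome, as a careful person would: the job done as asked, in the order asked, and still so for the second after the job is handed in, with the robot touching nothing.
It also fails if it takes over 38 s, if anything falls off the work surface, if the arm or the gripper's body presses on something with over 40 N, if the wrist force passes 120 N, or if a joint passes its speed limit or range.

### The arm

A 6-joint arm with a two-finger parallel gripper is mounted at the origin on the work surface. World frame = base frame: x ahead of the robot, y to its left, z up, the work surface at z = 0. Lengths are in m, angles in rad, forces in N, time in s.
With the tool pointing down it reaches from about 0.35 to 0.975 m from the base axis. Payload 4.9 kg.
Tool frame: the origin (TCP) lies on the mounting face of the last link; the fingertips stand 173 mm ahead of it and the grasp point (between the pads) lies 155 mm ahead of it; z points along the fingers, y is the line along which they close (so a half turn about z gives the same grasp; the last joint's range is limited). The gripper opens to 85 mm and grips with 20 to 120 N. Pads are 22 mm wide; open, the fingers measure 114 mm over their backs; the gripper's body (76 mm by 85 mm) begins 54 mm behind the grasp point. The pads swing forward as they close: fully open they stand 13 mm farther back than shut.
Start: joints at [-1.408, 0.053, 1.613, -0, 1.476, -0.119], TCP at [0.174, -0.6, 0.405] pointing down, gripper open.
Joint ranges: [-3.01, 3.01], [-1.01, 2.22], [0.06, 2.58], [-1.02, 4.17], [0.09, 2.62], [-3.14, 3.14]. Speed limits (rad/s): [2.57, 2.57, 3.14, 3.14, 3.14, 3.14].

### API

Orientations are given as a rotation vector (axis times angle).
In Python, from station import monitor, eyes, finish_job gives the robot as it stands. The module is installed in compiled form; this text tells all that it offers.
- The arm moves only by the tool step_arm, never from a script. Its argument "commands" is a list of rows, each a list of 3 entries, a list of its own where there are three numbers: the opening in per cent of the stroke, from 0 (shut) to 100 (fully open), then the shift along the tool's x, y, z in mm, then the turn about the tool's z in degrees. In form: [[hand, [x, y, z], yaw], ...]. A call has 1 to 12 rows; each row is the pose to reach, as a shift and turn from the pose commanded when the call began, along the tool's axes at that moment; what a row does not reach only later rows make up. A row lasts 1/8 s, in which the tool goes at most 62.5 mm and 10.7 degrees, less where a joint would pass 70% of its speed; a pose out of reach is approached as far as the arm can. A call with a gripper value outside its range is refused whole. The fingers move at their own pace and stop on an object; "squeeze" is the grip in N (left out, the last holds). Time passes only in rows, so rows that repeat a pose let the fingers close. It gives the time, the measured TCP pose, the force, the opening and the grip force at its end, in the units of the state.
- monitor.get_obs(): the state, without advancing time (a new reading comes with each control period).
- eyes.get_image(name): name is "side" or "top"; returns the picture (400x640x3 uint8, red, green, blue); there is no depth.
- eyes.camera_info(name): a dict with "camera_matrix" (3x3 intrinsics, pixels), "extrinsics" (4x4, takes a point from camera to world coordinates). Camera axes: x right, y down, z forward; pixel columns grow to the right and rows downward; lengths in m; the calibration is good to about 2 mm. A picture is of the moment at which its call begins. camera_info takes no time and is no camera call.
- finish_job(): hands the job in; it is judged then, once.
The state is a dict: "t": time; "q": joint angles; "dq": joint speeds; "effort": joint torques, N m; "tool_pos": TCP position; "tool_rot": TCP orientation; "contact_force": force on the tool from outside, world axes, zero at the start; "wrist_torque": the same for the moment, N m; "opening": finger opening in m; "grip_force": force on a finger pad.
Only numpy, scipy, OpenCV 4.12 (cv2) and the standard library are available. Lean on these libraries where they do the work, as an engineer would, in place of code of your own. Each camera call takes 0.05 s, during which the arm holds its last target. There are 200 camera calls.

## Working session

There is one attempt and no reset: what is moved stays moved. The work goes in short steps, Python scripts to look and compute and a tool call to move; the robot and the scene stay as the last step left them, time stands still between calls to the robot, and variables do not carry over. Pictures are saved under pics/ and viewed, at most 10 in all, crops included, and the job is handed in when it is done.

Besides the shell and the picture viewer there is one more tool, called after "Request:" as name(argument=value, ...) on one line, values as JSON. step_arm: Moves the arm, as the interface text tells. Its arguments: {"type":"object","properties":{"commands":{"type":"array"},"squeeze":{"type":"number"}},"required":["commands"]}

```bash
mkdir -p pics
python3 - <<'E'
from station import monitor, eyes
import cv2, numpy as np
np.set_printoptions(precision=4,suppress=True)
o=monitor.get_obs();print(o['t'],o['tool_pos'],o['tool_rot'],o['opening'],o['contact_force'])
for n in('side','top'):
    cv2.imwrite(f'pics/{n}0.png',eyes.get_image(n)[:,:,::-1]);c=eyes.camera_info(n);print(c['camera_matrix'],c['extrinsics'])
E
```

```text
0.0 [ 0.1738 -0.6001  0.4035] [-3.1085 -0.4409  0.0001] 0.08545486698698455 [ 0.6123 -0.5492  0.6596]
[[418.0441   0.     317.8515]
 [  0.     418.0441 196.6141]
 [  0.       0.       1.    ]] [[-0.9954 -0.0676  0.0685  0.4378]
 [-0.0956  0.6142 -0.7833  0.5693]
 [ 0.0109 -0.7863 -0.6178  0.528 ]
 [ 0.      0.      0.      1.    ]]
[[426.059    0.     320.5601]
 [  0.     426.059  205.513 ]
 [  0.       0.       1.    ]] [[-0.0263 -0.9849  0.1711  0.3404]
 [-0.9992  0.021  -0.0328 -0.0071]
 [ 0.0287 -0.1718 -0.9847  0.9026]
 [ 0.      0.      0.      1.    ]]
```

View pics/side0.png

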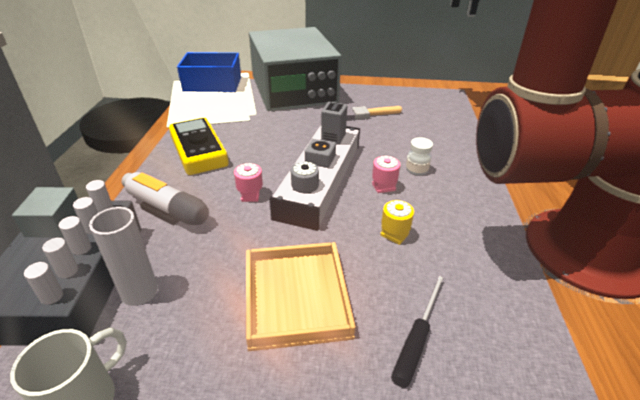

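View pics/top0.png

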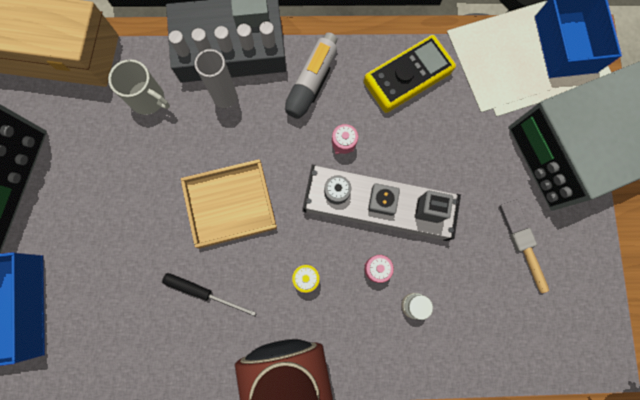

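The charger is the tall block at the −y end of the strip (top about (437,205), side about (334,118)). The timer is at top (338,188), the adapter at (384,198), and the tray at about (229,203). Next I'll measure them.

```bash
cat > h.py <<'E'
from station import monitor, eyes
import cv2, numpy as np
np.set_printoptions(precision=4,suppress=True)
def ray(n,p):
    c=eyes.camera_info(n);E=c['extrinsics'];d=E[:3,:3]@np.linalg.inv(c['camera_matrix'])@[p[0],p[1],1];return E[:3,3],d
def onplane(n,p,z):
    o,d=ray(n,p);return o+d*(z-o[2])/d[2]
def proj(n,P):
    c=eyes.camera_info(n);E=c['extrinsics'];q=c['camera_matrix']@(E[:3,:3].T@(np.array(P)-E[:3,3]));return q[:2]/q[2]
E
python3 - <<'E'
from h import *
im=cv2.imread('pics/top0.png');hsv=cv2.cvtColor(im,cv2.COLOR_BGR2HSV)
def big(m,c):
    cs,_=cv2.findContours(m,cv2.RETR_EXTERNAL,cv2.CHAIN_APPROX_NONE)
    return max([k for k in cs if cv2.pointPolygonTest(cv2.convexHull(k),c,False)>=0],key=cv2.contourArea)
m=cv2.inRange(hsv,(10,70,60),(30,255,255));k=big(m,(229,203))
r=np.array([onplane('top',p[0],.03)[:2] for p in k],np.float32)*1000
print('tray',cv2.minAreaRect(r))
m=cv2.inRange(hsv,(0,0,165),(180,40,255));m[:,:300]=0;m[:,465:]=0;m[:160]=0;m[245:]=0
m=cv2.morphologyEx(m,cv2.MORPH_CLOSE,np.ones((5,5)))
k=big(m,(360,195))
r=np.array([onplane('top',p[0],.05)[:2] for p in k],np.float32)*1000
print('strip',cv2.minAreaRect(r))
a=cv2.resize(im[155:250,295:475],None,fx=4.4,fy=4.4,interpolation=cv2.INTER_CUBIC);cv2.imwrite('pics/topc.png',a)
s=cv2.imread('pics/side0.png')
cv2.imwrite('pics/sidec.png',cv2.resize(s[90:230,265:370],None,fx=4,fy=4,interpolation=cv2.INTER_CUBIC))
E
```

```text
tray ((501.6311340332031, 155.274169921875), (154.07305908203125, 171.3259735107422), 13.08565902709961)
strip ((495.770263671875, -161.09774780273438), (297.1844787597656, 91.08431243896484), 77.15554809570312)
```

View pics/topc.png

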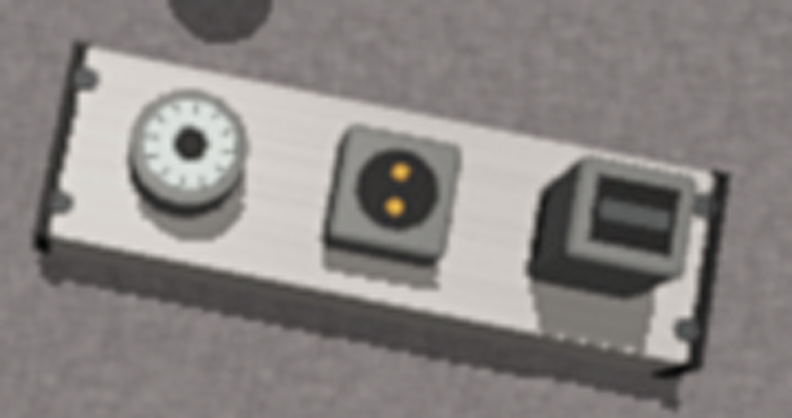

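View pics/sidec.png

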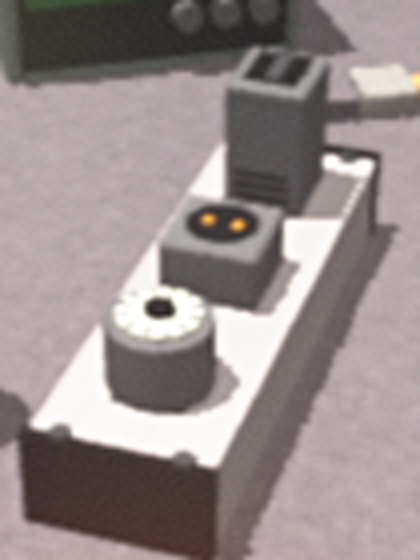

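```bash
cat >> h.py <<'E'
from scipy.spatial.transform import Rotation as R
def move(target,tilt=None):
    o=monitor.get_obs();M=R.from_rotvec(o['tool_rot']).as_matrix();return M.T@(np.array(target)-o['tool_pos'])*1000
def yaw_y():
    M=R.from_rotvec(monitor.get_obs()['tool_rot']).as_matrix();return np.degrees(np.arctan2(M[1,1],M[0,1]))
E
python3 - <<'E'
from h import *
a=onplane('top',(438.9,204.3),.126);print('chg top',a,'side plane',onplane('side',(334.75,108.25),.126))
o1,d1=ray('top',(438.9,204.3));o2,d2=ray('side',(334.75,108.25))
s=np.linalg.lstsq(np.c_[d1,-d2],o2-o1,rcond=None)[0];print(o1+d1*s[0],o2+d2*s[1])
ft=lambda x,y:onplane('top',(295+x/4.4,155+y/4.4),.05)
for p in [(85,45),(722,175),(695,362),(45,240)]:print(ft(*p))
t=onplane('top',(295+190/4.4,155+145/4.4),.088);ad=onplane('top',(295+400/4.4,155+188/4.4),.084);print('timer',t,'adapter',ad)
d=t-ad;print('extrap charger',2*ad-t, ad-95e-3*d/np.linalg.norm(d),np.linalg.norm(d),np.degrees(np.arctan2(d[1],d[0])))
print(move([a[0],a[1],.126-.03+.155]),yaw_y())
E
```

```text
chg top [ 0.4728 -0.254   0.126 ] side plane [ 0.4757 -0.2478  0.126 ]
[ 0.4736 -0.2554  0.1218] [ 0.476  -0.2555  0.1222]
[ 0.5732 -0.0249  0.05  ]
[ 0.5048 -0.3217  0.05  ]
[ 0.4175 -0.3019  0.05  ]
[ 0.4808 -0.0042  0.05  ]
timer [ 0.516  -0.0697  0.088 ] adapter [ 0.4954 -0.1633  0.084 ]
extrap charger [ 0.4747 -0.2569  0.08  ] [ 0.4749 -0.256   0.08  ] 0.09595948808600728 77.55380218551201
[ 383.5006 -248.9412  153.1313] -73.85345658978068
```

Request:
step_arm(commands=[[100,[30,-20,5],-5],[100,[70,-45,12],-11],[100,[115,-74,20],-18],[100,[160,-103,30],-25],[100,[205,-132,39],-33],[100,[250,-161,48],-41],[100,[295,-190,57],-48],[100,[335,-216,65],-54],[100,[365,-235,70],-59],[100,[384,-247,73],-61],[100,[384,-247,73],-61],[100,[384,-247,73],-61]])

```text
t: 1.6
tool_pos: [0.4737, -0.2566, 0.3315]
tool_rot: [-2.456, -1.958, 0.001]
contact_force: [0.1, -1.1, -0.1]
opening: 0.0851
grip_force: 0.0
```

Run:
```python
from h import *
o=monitor.get_obs();print(o['t'],o['tool_pos'],yaw_y(),o['q'],o['contact_force'],move([.474,-.2555,.251]))
a=eyes.get_image('side')[20:250,230:430,::-1];b=eyes.get_image('top')[120:280,330:530,::-1]
a=cv2.resize(a,None,fx=2,fy=2);b=cv2.resize(b,(400,320))
cv2.imwrite('pics/above.png',np.hstack([a,np.vstack([b,np.zeros((140,400,3),np.uint8)])]))
print(proj('top',o['tool_pos']-[0,0,.16]),proj('side',o['tool_pos']-[0,0,.16]))
```

```text
1.6 [ 0.4737 -0.2566  0.3315] -12.886921069191901 [-0.6345 -0.0972  1.8851 -0.0004  1.3542 -0.4095] [ 0.0659 -1.0508 -0.0681] [ 1.125   0.1488 80.4953]
[448.0806 199.3146] [336.7719  86.3658]
```

View pics/above.png

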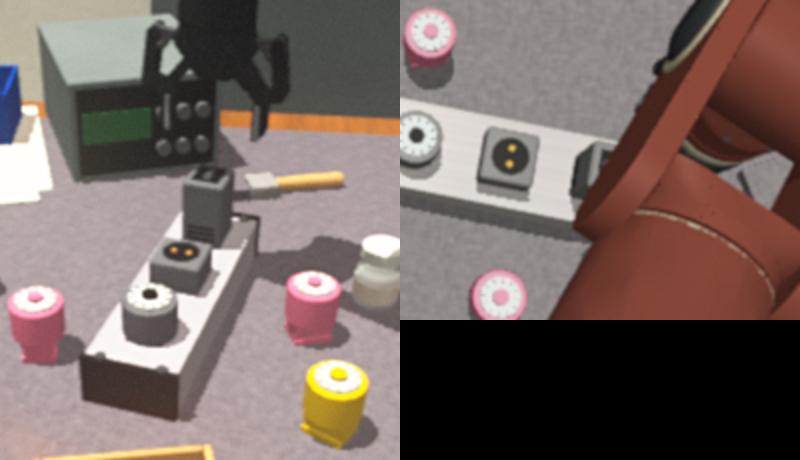

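The gripper straddles the charger (side view: fingers at (165,110) and (260,125), charger top at (208,178)). I'll descend and close.

Request:
step_arm(commands=[[100,[1,0,15],0],[100,[1,0,32],0],[100,[1,0,50],0],[100,[1,0,66],0],[100,[1,0,76],0],[100,[1,0,80],0],[100,[1,0,80],0]])

```text
t: 2.58
tool_pos: [0.4743, -0.2554, 0.2517]
tool_rot: [2.456, 1.959, 0.0]
contact_force: [0.2, -0.3, 0.3]
opening: 0.0853
grip_force: 0.0
```

Request:
step_arm(commands=[[75,[0,0,0],0],[70,[0,0,0],0],[65,[0,0,0],0],[60,[0,0,0],0],[55,[0,0,0],0],[50,[0,0,0],0],[45,[0,0,0],0],[45,[0,0,0],0]], squeeze=60)

```text
t: 3.58
tool_pos: [0.4744, -0.2554, 0.2521]
tool_rot: [2.455, 1.958, 0.0]
contact_force: [0.8, -0.6, 2.0]
opening: 0.0452
grip_force: 61.7
```

Request:
step_arm(commands=[[40,[0,0,-2],0],[40,[0,0,-5],0],[40,[0,0,-8],0],[40,[0,0,-12],0],[40,[0,0,-16],0],[40,[0,0,-21],0],[40,[0,0,-27],0],[40,[0,0,-35],0],[40,[0,0,-45],0],[40,[0,0,-60],0],[40,[0,0,-70],0],[40,[0,0,-70],0]], squeeze=80)

```text
t: 5.08
tool_pos: [0.4745, -0.2555, 0.3234]
tool_rot: [2.454, 1.957, 0.001]
contact_force: [0.5, -0.4, -2.1]
opening: 0.0453
grip_force: 86.5
```

Run:
```python
from h import *
o=monitor.get_obs();print(o['t'],o['tool_pos'],yaw_y(),o['contact_force'],o['opening'],o['q'])
print(move([.5016,.1553,.32]))
a=eyes.get_image('side')[20:250,230:430,::-1]
cv2.imwrite('pics/up.png',cv2.resize(a,None,fx=2.5,fy=2.5))
```

```text
5.075 [ 0.4745 -0.2555  0.3234] -12.853140124640092 [ 0.5345 -0.3705 -2.137 ] 0.04527975028462578 [-0.6321 -0.0894  1.8919 -0.      1.3363 -0.4078]
[406.5779 -65.013    2.7647]
```

View pics/up.png

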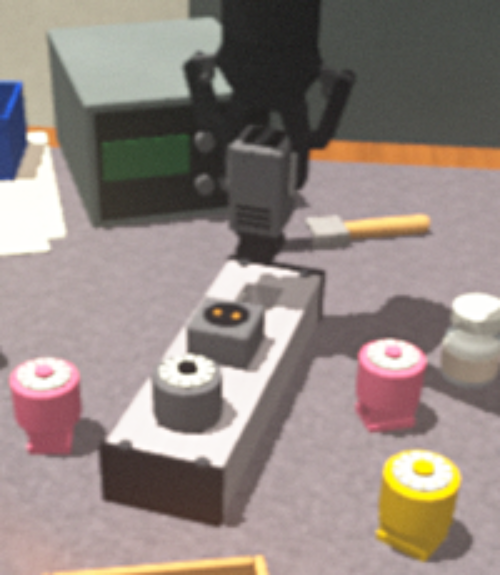

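Charger is out and upright in the gripper (block at (262,185) in the crop), and the timer and adapter are still home. I'll lift clear of them and carry it to the tray.

Request:
step_arm(commands=[[40,[0,0,-20],0],[40,[0,0,-45],0],[40,[0,0,-65],0],[40,[0,0,-75],0],[40,[20,-3,-80],-1],[40,[55,-9,-80],-4],[40,[95,-15,-80],-7],[40,[140,-22,-80],-10],[40,[185,-30,-80],-13],[40,[230,-37,-80],-16],[40,[275,-44,-80],-19],[40,[315,-50,-80],-21]])

```text
t: 6.62
tool_pos: [0.4946, 0.0654, 0.4009]
tool_rot: [-2.054, -2.375, 0.001]
contact_force: [0.6, -0.2, -1.9]
opening: 0.0452
grip_force: 86.5
```

Run:
```python
from h import *
print(yaw_y(),move([.5016,.1553,.32]))
```

```text
8.311954424247023 [87.9057 19.9995 80.9038]
```

Request:
step_arm(commands=[[40,[35,8,0],-2],[40,[65,14,0],-4],[40,[83,18,10],-5],[40,[89,20,30],-5],[40,[89,20,55],-5],[40,[89,20,80],-5],[40,[89,20,100],-5],[40,[89,20,110],-5],[40,[89,20,110],-5],[40,[89,20,110],-5]])

```text
t: 7.88
tool_pos: [0.5032, 0.1538, 0.2927]
tool_rot: [1.952, 2.46, 0.002]
contact_force: [1.5, -0.0, -1.6]
opening: 0.0452
grip_force: 86.5
```

Run:
```python
from h import *
o=monitor.get_obs();print(o['t'],o['tool_pos'],yaw_y(),o['contact_force'],move([.5016,.1553,.2331]))
a=eyes.get_image('side')[110:370,200:400,::-1]
cv2.imwrite('pics/tray.png',cv2.resize(a,None,fx=2.2,fy=2.2))
```

```text
7.875 [0.5032 0.1538 0.2927] 13.13412465496197 [ 1.5303 -0.0291 -1.6055] [ 1.7827 -1.3147 59.6378]
```

View pics/tray.png

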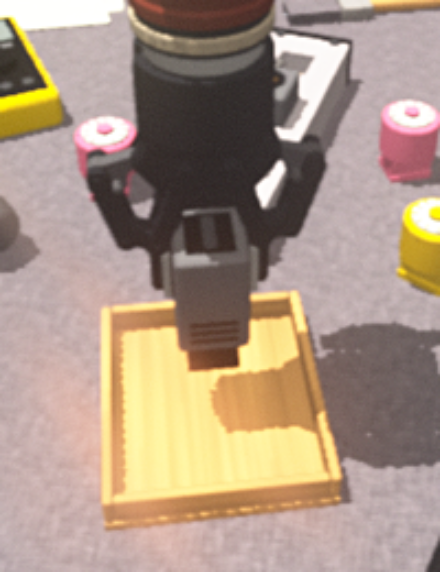

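The charger hangs upright over the tray (foot at (213,357) in the crop, about 60 mm above the floor). I'll lower it, slowly near the end.

Request:
step_arm(commands=[[40,[1,-1,12],0],[40,[1,-1,26],0],[40,[1,-1,38],0],[40,[1,-1,46],0],[40,[1,-1,51],0],[40,[1,-1,54],0],[40,[1,-1,56],0],[40,[1,-1,57],0],[40,[1,-1,58],0],[40,[1,-1,58],0]])

```text
t: 9.18
tool_pos: [0.5015, 0.1546, 0.2338]
tool_rot: [1.953, 2.461, 0.0]
contact_force: [0.3, -0.1, -1.3]
opening: 0.0451
grip_force: 86.5
```

Request:
step_arm(commands=[[40,[0,0,0.5],0],[40,[0,0,1],0],[40,[0,0,1],0],[40,[0,0,1],0]])

```text
t: 9.68
tool_pos: [0.5016, 0.1546, 0.2331]
tool_rot: [1.953, 2.461, 0.0]
contact_force: [-1.9, -0.8, 2.2]
opening: 0.0453
grip_force: 86.9
```

Floor contact confirmed (force changed sign). Releasing gradually.

Request:
step_arm(commands=[[56,[0,0,0.5],0],[58,[0,0,0.5],0],[60,[0,0,0.5],0],[64,[0,0,0.5],0],[68,[0,0,0.5],0],[74,[0,0,0.5],0],[80,[0,0,0.5],0],[90,[0,0,0],0],[95,[0,0,0],0],[95,[0,0,0],0]], squeeze=20)

```text
t: 10.92
tool_pos: [0.5015, 0.1546, 0.2327]
tool_rot: [1.953, 2.461, 0.0]
contact_force: [1.2, 0.2, 0.0]
opening: 0.0815
grip_force: 0.0
```

Request:
step_arm(commands=[[95,[0,0,-8],0],[95,[0,0,-20],0],[95,[0,0,-40],0],[95,[0,0,-65],0],[95,[0,0,-95],0],[95,[0,0,-125],0],[95,[0,0,-145],0],[95,[0,0,-150],0],[95,[0,0,-150],0]])

```text
t: 12.05
tool_pos: [0.5014, 0.1546, 0.3823]
tool_rot: [-1.952, -2.461, 0.001]
contact_force: [-0.1, -0.0, -0.0]
opening: 0.0815
grip_force: 0.0
```

Run:
```python
from h import *
o=monitor.get_obs();print(o['t'],o['tool_pos'],o['contact_force'],o['opening'])
a=eyes.get_image('side')[100:370,200:430,::-1]
cv2.imwrite('pics/end.png',cv2.resize(a,None,fx=2.2,fy=2.2))
```

```text
12.05 [0.5014 0.1546 0.3823] [-0.0969 -0.003  -0.0015] 0.08147200662108696
```

View pics/end.png

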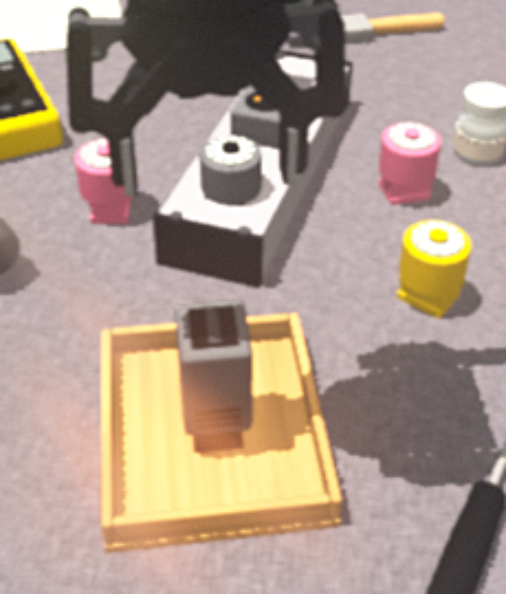

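The charger stands upright in the tray (foot at (218,437)), the gripper is clear of it, and the timer and adapter are still home.

```bash
python3 -c "
from station import finish_job
print(finish_job())"
```

```text
the job is handed in; nothing more can be done
None
```

The charger is out of the strip and standing upright on the tray floor, set down gently, with the timer and adapter still home; the job was handed in at about 12 s of the 38 s limit.

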